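Give the tubes a short spin in the benchtop microcentrifuge

ROBOT

A 6-joint arm with a two-finger parallel gripper is mounted at the origin on a cart in front of the work surface, level with it; the furniture and walls round the work are solid. World frame = base frame: x ahead of the robot, y to its left, z up, the work surface at z = 0. Lengths are in m, angles in rad, forces in N, time in s.
With the tool pointing down it reaches from about 0.25 to 0.775 m from the base axis. Payload 4 kg.
Tool frame: the origin (TCP) lies on the centre line of the jaws, within the pads' length; the fingertips stand 14 mm ahead of it and the grasp point (between the pads) lies 5 mm behind it (robot.tcp_to_tips is the distance from the TCP to the fingertips, in m); z points along the fingers, y is the line along which they close (so a half turn about z gives the same grasp; the last joint's range is limited). The gripper opens to 94 mm and grips with 3 to 60 N. Pads are 16 mm wide; open, the fingers measure 119 mm over their backs; the gripper's body (75 mm by 177 mm) begins 78 mm behind the grasp point.
Start: joints at [1.01, 0.087, 1.371, -0, 1.684, -0.103], TCP at [0.243, 0.493, 0.22] pointing down, gripper open.
Joint ranges: [-3.1, 3.1], [-0.76, 2.03], [0.27, 2.55], [-1.08, 4.22], [0.17, 2.65], [-2.57, 2.57]. Speed limits (rad/s): [2.79, 2.79, 3.14, 3.14, 3.14, 3.14].

INTERFACE

Orientations are given as [roll, pitch, yaw] about the fixed x, y, z axes, in that order (R = Rz(yaw) Ry(pitch) Rx(roll)).
In Python, from bench import robot gives the robot as it stands.
- The arm moves only by the tool carry_out, never from a script. Its argument "increments" is a list of rows, each a list of 3 entries, a list of its own where there are three numbers: the closure in counts, from 0 (fully open) to 255 (shut), then the shift along the tool's x, y, z in mm, then the turn about the tool's z in degrees. In form: [[fingers, [dx, dy, dz], twist], ...]. A call has 1 to 8 rows; each row shifts and turns the commanded pose from where the row before left it, along the tool's axes as they then stand; what a row does not reach is not made up. A row lasts 1/10 s, in which the tool goes at most 50 mm and 8.59 degrees, less where a joint would pass 70% of its speed; a pose out of reach is approached as far as the arm can. A call with a gripper value outside its range is refused whole. The fingers move at their own pace and stop on an object; the grip force is fixed at half the most. Time passes only in rows, so rows that do not move let the fingers close. It gives the time, the measured TCP pose, the force, the opening and the grip force at its end, in the units of the state.
- robot.get_obs(): the state, without advancing time (a new reading comes with each control period).
- robot.snapshot(name): name is "scene" or "top" or "wrist"; returns the picture (400x640x3 uint8, blue, green, red); there is no depth.
- robot.get_calibration(name): a dict with "vfov" (degrees; the focal length in pixels is half the picture's height over the tangent of half this angle, whatever the lens; pixels are square), "cx", "cy" (the principal point, pixels), "k1" (the pictures are not rectified: a ray, as slopes to the right and down, at radius r is drawn at 1 + k1 r^2 times it, then the intrinsics apply), "T" (4x4, takes a point from camera to world coordinates). Camera axes: x right, y down, z forward; pixel columns grow to the right and rows downward; lengths in m; the calibration is good to about 2 mm. A picture is of the moment at which its call begins: read the wrist's pose just before it. get_calibration takes no time and is no camera call; for the wrist camera it gives the pose at the moment of the call.
- robot.close_job(): hands the job in; it is judged then, once.
The state is a dict: "time": time; "joint_positions": joint angles; "qvel": joint speeds; "joint_torque": joint torques, N m; "tool_pos": TCP position; "ee_rot": TCP orientation; "wrist_force": force on the tool from outside, world axes, zero at the start; "wrist_torque": the same for the moment, N m; "width": finger opening in m; "finger_force": force on a finger pad.
Only numpy, scipy, OpenCV 4.12 (cv2) and the standard library are available. Lean on these libraries where they do the work, as an engineer would, in place of code of your own. Each camera call takes 0.05 s, during which the arm holds its last target. There are 200 camera calls.

TASK

Give the loaded tubes in the benchtop microcentrifuge a short spin, using only closed fingers: push the open lid down until its latch catches and it stays shut by itself, then press down the raised half of the power rocker to switch on, then press the large oblong short-spin key, gently and fully home, and keep it down. The program finishes while it is holding that key down, for the rotor runs only as long as the key is held. Leave alone the lid release under the lid's front edge and the two small round keys, do not pick anything up, and do not disturb the things standing round the machine.

Things in the scene. Friction and masses are not known exactly. Their poses are not given: they have to be found in the camera images.
- centrifuge: Benchtop microcentrifuge, white, heavy, does not shift. Origin on the bench under it; x points to its back, y to its left as seen from the robot, z up. From the origin it reaches 115 mm to the front, 100 mm to the back, 85 mm to either side. The deck with the rotor is 100 mm above the bench and begins 45 mm in front of the origin; before it, a 25 mm step down, lies the control panel.
- panel (a point): Middle of the grey control panel, 80 mm in front of the machine's origin, 65 mm above the bench. The panel is 70 mm deep, slopes down to the front by 0.2 rad; keys move square to it. From left to right: black power rocker (y = +57 mm), display (+20), two small round keys one behind the other (-14), oblong short-spin key (-58).
- lid (a joint): Lid hinge, rad, about the machine's y axis through lid_hinge: 0 = shut, 0.6 to 0.95 = open as at the start. It stays where it is left (2 N at the front edge move it); under 0.09 two sprung pins push it up again until the latch catches. Pressed at lid_press, the last part takes 8 to 15 N; at 0 it is on its stop. Latched it rests near 0.01; not latched it springs back to about 0.09.
- lid_hinge (a point): Middle of the lid's hinge axis, 85 mm behind the machine's origin, 103 mm above the bench.
- lid_press (a point): Point in the middle of the lid's outer face, 120 mm from the hinge axis, 12 mm from the front edge, 10 mm off the plane through the axis; press here, square to the face. Its axes are the lid's: z square to the face, outward; x to the hinge. Shut, it is 113 mm above the bench. The lid is 160 mm wide; a round boss 94 mm across, 6 mm high, ends 12 mm behind this point.
- rocker (a joint): Power rocker, rad: 0 = off (its far half, the one by the lid, stands up), 0.4 = on (far half pressed down). A sprung detent snaps it over past 0.2 and keeps it there. About 5 N on the far end press it over.
- rocker_far_end (a point): Point on top of the rocker's standing far half, 10 mm behind its pivot line. The rocker is 32 mm long (front to back), 20 mm wide. This point goes down about 4 mm as the rocker switches on; the far half is then about level. The step under the lid's edge is 25 mm behind this point.
- spin_key (a joint): Short-spin key, m: 0 = up, 0.004 = fully down; a spring returns it (1.6 N to start, 4.1 N fully down, then it is hard against its stop).
- spin_key_top (a point): Centre of the top of the oblong short-spin key, 32 mm long (front to back), 18 mm wide, standing 7 mm off the panel. Its axes are the panel's: z square to it.
- round_key_far (a joint): Small round key (15 mm across, 5 mm high) by the display, the farther of two; m pressed. To be left alone.
- round_key_near (a joint): The nearer small round key, 29 mm in front of the other; m pressed. To be left alone.
- lid_release: Grey lid-release button, 34 mm wide, 13 mm high, on the step under the middle of the lid's front edge; origin in the middle of its front face, 88 mm above the bench, 51 mm in front of the machine's origin. Pushed to the back it unlatches the lid. The robot leaves it alone; it moves by itself as the lid latches.
- vial_1: Bystander, to be left alone: 20 ml vial with a white cap, 27 mm across, 61 mm high; origin at the centre of its underside.
- vial_2: Bystander, to be left alone: 20 ml vial with a black cap, 27 mm across, 61 mm high; origin at the centre of its underside.
- bottle_small: Bystander, to be left alone: small white bottle with a white cap, 42 mm across, 85 mm high; origin at the centre of its underside.
- rubber_stopper: Bystander, to be left alone: red-brown rubber stopper, 31 mm across, 28 mm high; origin at the centre of its underside.
- marker_red: Bystander, to be left alone: white marker pen with a red cap, 138 mm long (along its y), 17 mm thick; origin at the centre of its underside.

How it is judged:
By the outcome, as a careful person would: the job done as asked, in the order asked, and still so for the second after the job is handed in, while the arm keeps its last pose, push and grip.
It also fails if it takes over 51 s, if anything falls off the work surface, if the arm or the gripper's body presses on something with over 40 N, if the wrist force passes 120 N, or if a joint passes its speed limit or range.

## Working session

There is one attempt and no reset: what is moved stays moved. The work goes in short steps, Python scripts to look and compute and a tool call to move; the robot and the scene stay as the last step left them, time stands still between calls to the robot, and variables do not carry over. Pictures are saved under pics/ and viewed, at most 10 in all, crops included, and the job is handed in when it is done.

Besides the shell and the picture viewer there is one more tool, called after "Emit:" as name(argument=value, ...), one argument or row to a line, values as JSON. carry_out: Moves the arm, as the interface text tells. Its arguments: {"type":"object","properties":{"increments":{"type":"array","items":{"type":"array"}}},"required":["increments"]}

```bash
ls; mkdir -p pics
python3 - <<'E'
from bench import robot
import cv2,numpy as np
for n in("scene","top"):
    im=robot.snapshot(n);cv2.imwrite(f"pics/{n}0.png",im)
    c=robot.get_calibration(n);print(n,{k:np.round(v,4).tolist() for k,v in c.items()})
o=robot.get_obs();print(o["time"],o["tool_pos"],o["ee_rot"],o["wrist_force"],robot.tcp_to_tips)
E
```

```text
pics
scene {'vfov': 53.1789, 'cx': 326.7474, 'cy': 199.4202, 'k1': -0.0215, 'T': [[-0.5589, -0.4964, 0.6643, -0.0226], [-0.829, 0.3535, -0.4333, -0.01], [-0.0197, -0.7928, -0.6091, 0.6024], [0.0, 0.0, 0.0, 1.0]]}
top {'vfov': 45.138, 'cx': 324.2729, 'cy': 204.1033, 'k1': -0.112, 'T': [[-0.0198, -0.99, 0.1396, 0.4169], [-0.9998, 0.0197, -0.0015, -0.3989], [-0.0012, -0.1396, -0.9902, 0.9774], [0.0, 0.0, 0.0, 1.0]]}
0.1 [0.24283038 0.49295822 0.21840386] [-3.13954004e+00 -1.77702430e-04  2.68380674e+00] [ 0.48034975 -0.06868531  0.37354821] 0.014
```

View pics/scene0.png

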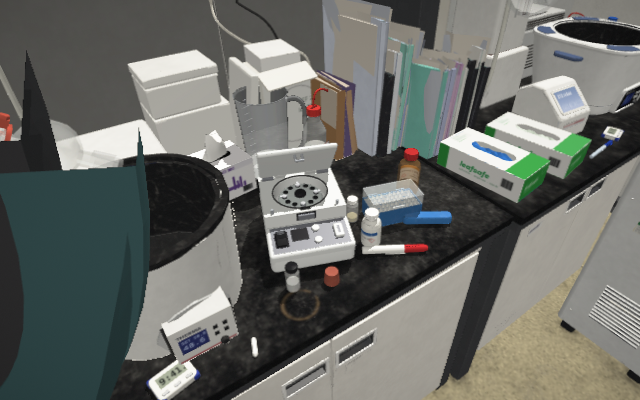

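View pics/top0.png

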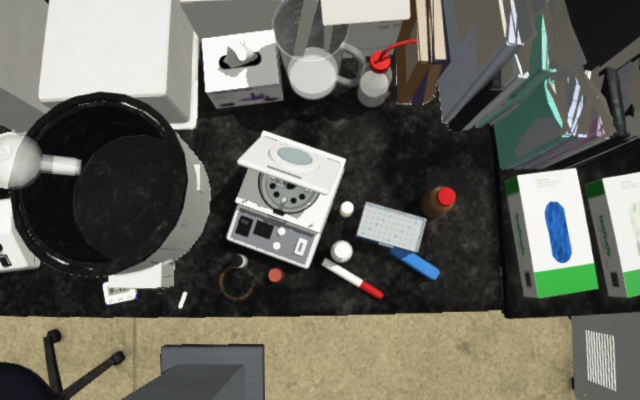

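The scene picture shows the open machine with its panel between about (275,240) and (345,230). In the top picture the panel runs from the rocker at (243,225) to the spin key at (301,246). I'll enlarge both.

```bash
cat > h.py <<'E'
import numpy as np,cv2
from bench import robot
def ray(c,u,v):
    f=200/np.tan(np.radians(c["vfov"])/2)
    d=np.array([(u-c["cx"])/f,(v-c["cy"])/f]);s=d.copy()
    for _ in range(20): s=d/(1+c["k1"]*(s@s))
    T=np.array(c["T"]);return T[:3,3],T[:3,:3]@np.array([s[0],s[1],1])
def onz(c,u,v,z):
    o,d=ray(c,u,v);return o+d*(z-o[2])/d[2]
def proj(c,p):
    f=200/np.tan(np.radians(c["vfov"])/2)
    T=np.array(c["T"]);q=T[:3,:3].T@(np.array(p)-T[:3,3]);s=q[:2]/q[2]
    s=s*(1+c["k1"]*(s@s));return np.array([c["cx"],c["cy"]])+f*s
def two(c1,p1,c2,p2):
    o1,d1=ray(c1,*p1);o2,d2=ray(c2,*p2)
    a=np.linalg.lstsq(np.c_[d1,-d2],o2-o1,rcond=None)[0]
    x,y=o1+a[0]*d1,o2+a[1]*d2;return (x+y)/2,np.linalg.norm(x-y)
E
python3 - <<'E'
import cv2,numpy as np
a=cv2.imread("pics/scene0.png")[130:280,255:365]
b=cv2.imread("pics/top0.png")[125:275,220:350]
r=lambda i:cv2.resize(i,None,fx=3.3,fy=3.3,interpolation=cv2.INTER_CUBIC)
cv2.imwrite("pics/c0.png",np.hstack([r(a),r(b)]));print(r(a).shape,r(b).shape)
E
```

```text
(495, 363, 3) (495, 429, 3)
```

View pics/c0.png

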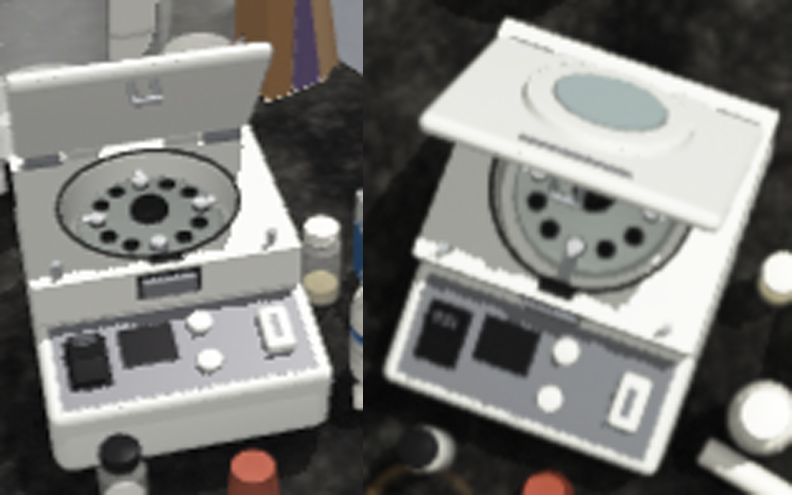

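```bash
cat > m.py <<'E'
from h import *
from scipy.optimize import least_squares
S,T=robot.get_calibration("scene"),robot.get_calibration("top")
px=lambda x,y,ox,oy:((x+.5)/3.3-.5+ox,(y+.5)/3.3-.5+oy)
P={"key":((277,328),(268,402)),"far":((199,322),(203,350)),"near":((210,360),(186,399)),"rocker":((88,360),(78,335)),
"lidL":((8,75),(59,125)),"lidR":((270,45),(355,225)),"disp":((149,344),(142,345))}
W={}
for k,(a,b) in P.items():
    W[k],e=two(S,px(*a,255,130),T,px(*b,220,125));print(k,W[k].round(4),"gap",round(e,4))
n=np.array([-np.sin(.2),0,np.cos(.2)]);t=np.array([np.cos(.2),0,np.sin(.2)])
M={"key":np.array([-.08,-.058,.065])+.007*n,"disp":np.array([-.08,.02,.065])}
for k,s in(("far",1),("near",-1)): M[k]=np.array([-.08,-.014,.065])+.005*n+s*.0145*t
M["rocker"]=np.array([-.08,.057,.065])+.005*n
R=lambda a:np.array([[np.cos(a),-np.sin(a),0],[np.sin(a),np.cos(a),0],[0,0,1]])
def fit(p): return np.concatenate([R(p[2])@M[k]+[p[0],p[1],0]-W[k] for k in M])
s=least_squares(fit,[.5,-.3,0]);print(s.x);print(np.round(s.fun.reshape(-1,3)*1e3,1))
for k in("lidL","lidR"):print(k,R(s.x[2]).T@(W[k]-[s.x[0],s.x[1],0]))
E
python3 m.py
```

```text
key [ 0.4652 -0.3546  0.0687] gap 0.0001
far [ 0.4955 -0.3179  0.0704] gap 0.0002
near [ 0.4678 -0.3076  0.0657] gap 0.0005
rocker [ 0.5053 -0.2461  0.0702] gap 0.0008
lidL [ 0.5958 -0.2598  0.2159] gap 0.0016
lidR [ 0.5432 -0.4052  0.2112] gap 0.0001
disp [ 0.4987 -0.2833  0.0684] gap 0.0019
[ 0.56271073 -0.3290425  -0.36462524]
[[ 0.8  0.4  3.2]
 [-3.6  1.4 -3.4]
 [-0.2 -0.4  2.4]
 [ 1.  -0.6  1.3]
 [ 2.  -0.8 -0.3]]
lidL [0.00616644 0.07651602 0.21585138]
lidR [ 0.00893819 -0.07810443  0.21117497]
```

Run:
```python
from h import *
S,T=robot.get_calibration("scene"),robot.get_calibration("top")
print(two(S,(226,183),T,(187,180)))
for z in(.15,.2,.25):
    for p in((187,190),(175,240),(100,288),(18,190),(105,95),(208,200)):print(z,p,onz(T,*p,z).round(3)[:2])
R=lambda a:np.array([[np.cos(a),-np.sin(a),0],[np.sin(a),np.cos(a),0],[0,0,1]])
for n,m in dict(rock=[-.07,.057,.072],key=[-.0814,-.058,.0719],lid=[-.035,0,.113],open=[.016,0,.202]).items():print(n,R(-.365)@m+[.5627,-.329,0])
```

```text
(array([ 0.56966562, -0.17638051,  0.19576273]), np.float64(0.009803532613879397))
0.15 (187, 190) [ 0.563 -0.159]
0.15 (175, 240) [ 0.476 -0.139]
0.15 (100, 288) [ 0.393 -0.006]
0.15 (18, 190) [0.571 0.162]
0.15 (105, 95) [0.746 0.002]
0.15 (208, 200) [ 0.545 -0.197]
0.2 (187, 190) [ 0.555 -0.174]
0.2 (175, 240) [ 0.472 -0.155]
0.2 (100, 288) [ 0.395 -0.03 ]
0.2 (18, 190) [0.562 0.128]
0.2 (105, 95) [ 0.726 -0.022]
0.2 (208, 200) [ 0.537 -0.209]
0.25 (187, 190) [ 0.546 -0.188]
0.25 (175, 240) [ 0.469 -0.171]
0.25 (100, 288) [ 0.396 -0.053]
0.25 (18, 190) [0.552 0.094]
0.25 (105, 95) [ 0.706 -0.046]
0.25 (208, 200) [ 0.529 -0.221]
rock [ 0.51765745 -0.2507685   0.072     ]
key [ 0.46595927 -0.35412351  0.0719    ]
lid [ 0.53000567 -0.31650677  0.113     ]
open [ 0.57764598 -0.33471119  0.202     ]
```

Emit:
carry_out(
  increments=[
    [255,[0,0,-47],-5.3],
    [255,[0,0,-47],0],
    [255,[0,0,-46],0],
    [255,[-28,-30,0],0],
    [255,[-28,-30,0],0],
    [255,[-28,-30,0],0],
    [255,[-28,-30,0],0],
    [255,[-28,-30,0],0],
  ],
)

```text
time: 0.9
tool_pos: [0.3204, 0.3017, 0.359]
ee_rot: [-3.141, -0.0, 2.777]
wrist_force: [0.9, 0.2, 0.6]
width: 0.0334
finger_force: 0.0
```

Emit:
carry_out(
  increments=[
    [255,[-28,-30,0],0],
    [255,[-28,-30,0],0],
    [255,[-28,-30,0],0],
    [255,[-28,-30,0],0],
    [255,[-28,-30,0],0],
    [255,[-28,-30,0],0],
    [255,[-28,-30,0],0],
    [255,[-28,-30,0],0],
  ],
)

```text
time: 1.7
tool_pos: [0.4439, -0.0026, 0.3591]
ee_rot: [3.141, -0.001, 2.776]
wrist_force: [-0.3, 1.4, -1.5]
width: 0.0005
finger_force: 0.0
```

Emit:
carry_out(
  increments=[
    [255,[-28,-30,0],0],
    [255,[-28,-30,0],0],
    [255,[-28,-30,0],0],
    [255,[-28,-30,0],0],
    [255,[-28,-30,0],0],
    [255,[0,0,0],0],
  ],
)

```text
time: 2.3
tool_pos: [0.5216, -0.1952, 0.356]
ee_rot: [-3.141, -0.005, 2.771]
wrist_force: [-0.8, 0.4, -1.0]
width: 0.0006
finger_force: 0.0
```

Emit:
carry_out(
  increments=[
    [255,[-23,-22,0],0],
    [255,[-23,-22,0],0],
    [255,[-23,-22,0],0],
    [255,[-23,-22,0],0],
    [255,[-22,-22,0],0],
    [255,[0,0,0],0],
  ],
)

```text
time: 2.9
tool_pos: [0.5887, -0.337, 0.3554]
ee_rot: [3.141, -0.005, 2.774]
wrist_force: [-0.6, 0.6, -1.2]
width: 0.0005
finger_force: 0.0
```

Run:
```python
from h import *
o=robot.get_obs();print(o["tool_pos"],o["ee_rot"],o["joint_positions"])
c=robot.get_calibration("wrist");np.save("w1.npy",c,allow_pickle=True)
cv2.imwrite("pics/w1.png",robot.snapshot("wrist"));print(c["T"][:3,3],c["T"][:3,2])
cv2.imwrite("pics/s1.png",robot.snapshot("scene"))
a=cv2.imread("pics/w1.png");b=cv2.resize(cv2.imread("pics/s1.png")[60:280,200:400],None,fx=1.5,fy=1.5)
v=np.zeros((600,800,3),np.uint8);v[:200,:320]=cv2.resize(b,(320,352))[:200];v[200:600,:640]=a
v[:200,320:620]=cv2.resize(b,(320,352))[150:350,:300];cv2.imwrite("pics/v1.png",v)
```

```text
[ 0.58871804 -0.33698042  0.3554114 ] [ 3.14081587 -0.00504796  2.77363164] [-6.03202234e-01  4.24106060e-01  6.89597449e-01 -4.70536492e-04
  2.03297908e+00 -1.80624433e+00]
[ 0.52203163 -0.31115264  0.52204944] [ 0.23278501 -0.08763553 -0.96857171]
```

View pics/v1.png

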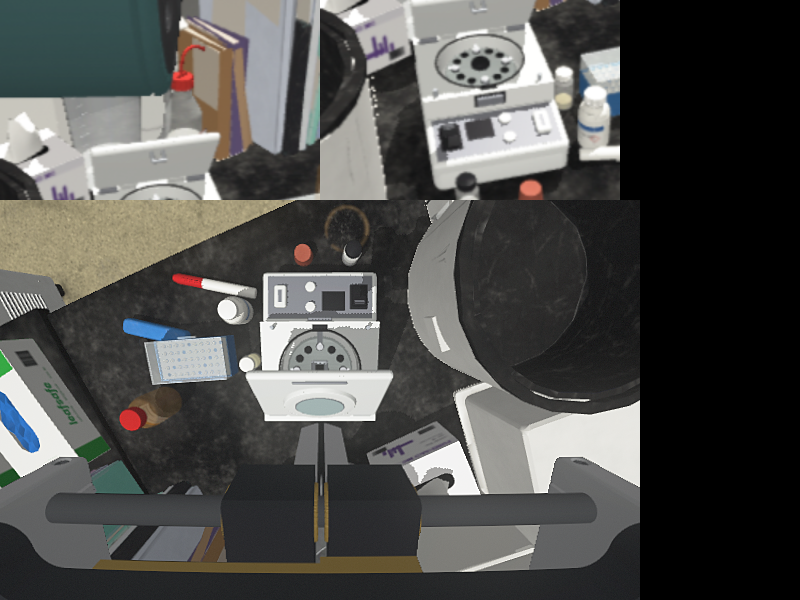

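The wrist view (drawn 200 rows down) shows the spin key at about (280,96), the rocker at (358,95) and the lid's front corners at (247,172) and (393,172). I'll check these against the pose fit.

Run:
```python
from h import *
c=np.load("w1.npy",allow_pickle=True).item()
R=np.array([[np.cos(.365),np.sin(.365),0],[-np.sin(.365),np.cos(.365),0],[0,0,1]])
for k,u,v,z in(("key",280,96,.0719),("rfar",310.5,86.5,.073),("rnear",310.5,107,.067),("rocker",358.5,95.5,.07),("disp",333.5,100.5,.065),("panLf",264,75,.058),("panRf",376,75,.058),("lidL",247,172,.21),("lidR",393,172,.21),("release",320,127,.095)):
    p=onz(c,u,v,z);print(k,p.round(4),"machine",(R@(p-[.5627,-.329,0])).round(4))
```

```text
key [ 0.4671 -0.3523  0.0719] machine [-0.0976  0.0124  0.0719]
rfar [ 0.4711 -0.3061  0.073 ] machine [-0.0773  0.0541  0.073 ]
rnear [ 0.4973 -0.3167  0.067 ] machine [-0.0567  0.0349  0.067 ]
rocker [ 0.5077 -0.2452  0.07  ] machine [-0.0215  0.0979  0.07  ]
disp [ 0.5009 -0.2815  0.065 ] machine [-0.0408  0.0664  0.065 ]
panLf [ 0.4294 -0.364   0.058 ] machine [-0.137   0.0149  0.058 ]
panRf [ 0.4892 -0.2095  0.058 ] machine [-0.026   0.1378  0.058 ]
lidL [ 0.5425 -0.403   0.21  ] machine [-0.0453 -0.0619  0.21  ]
lidR [ 0.5991 -0.2571  0.21  ] machine [0.0597 0.0541 0.21  ]
release [ 0.529  -0.3139  0.095 ] machine [-0.0261  0.0262  0.095 ]
```

Emit:
carry_out(
  increments=[
    [255,[0,0,47],0],
    [255,[0,0,47],0],
    [255,[0,0,31],0],
    [255,[0,0,0],0],
    [255,[5,0,14],0],
    [255,[7,0,8],0],
    [255,[7,0,6],0],
    [255,[8,0,9],0],
  ],
)

```text
time: 3.8
tool_pos: [0.5643, -0.3243, 0.2025]
ee_rot: [-3.141, 0.008, 2.778]
wrist_force: [0.4, -0.2, 0.8]
width: 0.0003
finger_force: 0.5
```

Emit:
carry_out(
  increments=[
    [255,[7,0,9],0],
    [255,[6,0,10],0],
    [255,[6,0,12],0],
    [255,[5,0,9],0],
    [255,[4,0,8],0],
    [255,[0,0,0],0],
  ],
)

```text
time: 4.4
tool_pos: [0.5364, -0.3142, 0.1496]
ee_rot: [3.141, -0.0, 2.777]
wrist_force: [-0.4, 0.2, 0.3]
width: 0.0001
finger_force: 0.1
```

Emit:
carry_out(
  increments=[
    [255,[3,-2,6],0],
    [255,[1,0,6],0],
    [255,[0,0,4],0],
    [255,[0,0,0],0],
  ],
)

```text
time: 4.8
tool_pos: [0.5323, -0.3155, 0.1356]
ee_rot: [-3.141, 0.001, 2.776]
wrist_force: [-2.6, 1.1, 7.0]
width: 0.0005
finger_force: 3.7
```

Run:
```python
from h import *
cv2.imwrite("pics/s2.png",cv2.resize(robot.snapshot("scene")[100:290,200:400],None,fx=2.5,fy=2.5))
```

```text
(no output)
```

View pics/s2.png

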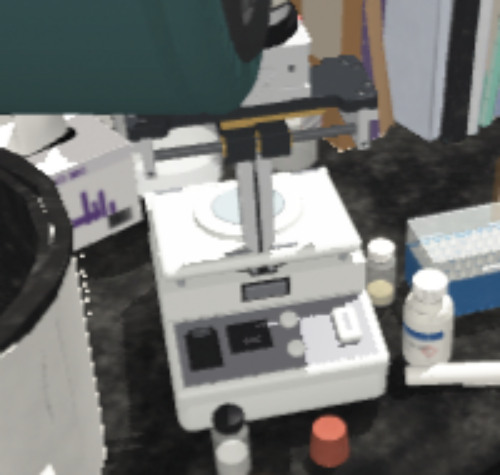

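The lid is almost shut: the tip at about (255,245) rests near its front edge, clear of the boss, and the force is 7 N. I'll press on gently.

Emit:
carry_out(
  increments=[
    [255,[0,0,3],0],
    [255,[0,0,3],0],
    [255,[0,0,2],0],
    [255,[0,0,0],0],
  ],
)

```text
time: 5.25
tool_pos: [0.5318, -0.3155, 0.1272]
ee_rot: [-3.141, -0.0, 2.776]
wrist_force: [-2.6, 1.3, 6.8]
width: 0.0003
finger_force: 3.7
```

Emit:
carry_out(
  increments=[
    [255,[0,0,1.5],0],
    [255,[0,0,0],0],
  ],
)

```text
time: 5.45
tool_pos: [0.5319, -0.3155, 0.1271]
ee_rot: [-3.141, 0.001, 2.776]
wrist_force: [-4.7, 2.5, 11.7]
width: 0.0004
finger_force: 5.8
```

Emit:
carry_out(
  increments=[
    [255,[0,0,1],0],
    [255,[0,0,0],0],
  ],
)

```text
time: 5.65
tool_pos: [0.5319, -0.3155, 0.127]
ee_rot: [-3.141, 0.001, 2.776]
wrist_force: [-5.0, 2.2, 15.4]
width: 0.0005
finger_force: 7.2
```

Emit:
carry_out(
  increments=[
    [255,[0,0,1.5],0],
    [255,[0,0,0],0],
  ],
)

```text
time: 5.85
tool_pos: [0.5319, -0.3155, 0.1269]
ee_rot: [-3.14, 0.002, 2.776]
wrist_force: [-7.7, 4.7, 18.4]
width: 0.0003
finger_force: 9.2
```

Emit:
carry_out(
  increments=[
    [255,[0,0,-5],0],
    [255,[0,0,-10],0],
    [255,[0,0,-40],0],
    [255,[0,0,-40],0],
    [255,[0,0,0],0],
  ],
)

```text
time: 6.35
tool_pos: [0.5347, -0.3171, 0.2238]
ee_rot: [-3.138, 0.012, 2.776]
wrist_force: [0.3, 0.1, 0.6]
width: 0.0005
finger_force: 0.0
```

Run:
```python
from h import *
c=robot.get_calibration("wrist");np.save("w3.npy",c,allow_pickle=True)
w=robot.snapshot("wrist");s=robot.snapshot("scene");cv2.imwrite("pics/w3.png",w)
o=robot.get_obs();print(o["tool_pos"],o["ee_rot"],o["joint_positions"])
cv2.imwrite("pics/v3.png",np.vstack([np.hstack([cv2.resize(s[130:280,255:365],(330,450)),np.zeros((450,470,3),np.uint8)])[:450],np.zeros((150,800,3),np.uint8)]))
v=cv2.imread("pics/v3.png");x=cv2.resize(w[:260,180:460],None,fx=1.65,fy=1.65);v[:x.shape[0],332:332+x.shape[1]]=x;cv2.imwrite("pics/v3.png",v[:450])
```

```text
[ 0.53281058 -0.31574072  0.21744878] [-3.14107373e+00  2.27191743e-03  2.77621233e+00] [-6.26518771e-01  2.41276788e-01  1.19844243e+00  8.59484057e-05
  1.69954457e+00 -1.83192305e+00]
```

View pics/v3.png

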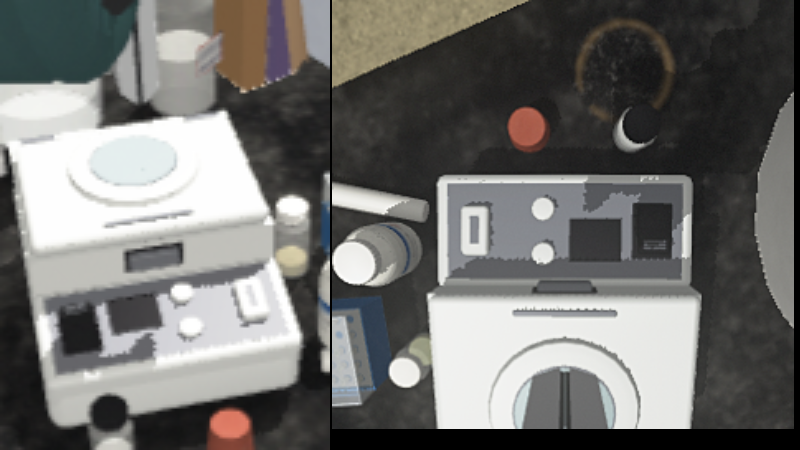

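Both views show the lid flush with the deck, so it is latched. The wrist crop shows the spin key at (475,230) and the rocker spanning x 633–672, y 203–259.

Run:
```python
from h import *
c=np.load("w3.npy",allow_pickle=True).item()
a=-.365;R=np.array([[np.cos(a),np.sin(a),0],[-np.sin(a),np.cos(a),0],[0,0,1]])
for k,x,y,z in(("key",475,230,.0719),("rockfront",652,203,.066),("rockback",652,259,.074),("lidFL",430,293,.111),("lidFR",699,293,.111),("slot",564,285,.095)):
    p=onz(c,(x-332+.5)/1.65-.5+180,(y+.5)/1.65-.5,z);print(k,p.round(4),"machine",(R@(p-[.5635,-.328,0])).round(4))
```

```text
key [ 0.4666 -0.3525  0.0719] machine [-0.0818 -0.0575  0.0719]
rockfront [ 0.4919 -0.24    0.066 ] machine [-0.0983  0.0567  0.066 ]
rockback [ 0.5248 -0.2524  0.074 ] machine [-0.0631  0.0568  0.074 ]
lidFL [ 0.4902 -0.384   0.111 ] machine [-0.0485 -0.0785  0.111 ]
lidFR [ 0.5465 -0.2374  0.111 ] machine [-0.0482  0.0786  0.111 ]
slot [ 0.5167 -0.3104  0.095 ] machine [-0.05   -0.0002  0.095 ]
```

Run:
```python
from h import *
c=np.load("w1.npy",allow_pickle=True).item();T=robot.get_calibration("top")
for z in(.12,.16,.2,.24,.28):
    t=np.array([onz(T,*p,z)[:2] for p in((190,190),(178,240),(100,288),(17,190),(110,93))])
    A=np.c_[2*t,np.ones(5)];s=np.linalg.lstsq(A,(t**2).sum(1),rcond=None)[0];r=np.sqrt(s[2]+s[:2]@s[:2])
    print(z,s[:2].round(3),r.round(3),[round(np.linalg.norm(onz(c,*p,z)[:2]-s[:2])-r,3) for p in((456,80),(460,130),(480,160),(530,195),(590,212))])
```

```text
0.12 [0.577 0.013] 0.178 [np.float64(-0.031), np.float64(-0.023), np.float64(-0.023), np.float64(-0.01), np.float64(0.029)]
0.16 [ 0.569 -0.006] 0.17 [np.float64(-0.025), np.float64(-0.017), np.float64(-0.018), np.float64(-0.01), np.float64(0.019)]
0.2 [ 0.562 -0.025] 0.161 [np.float64(-0.019), np.float64(-0.011), np.float64(-0.012), np.float64(-0.009), np.float64(0.01)]
0.24 [ 0.555 -0.044] 0.153 [np.float64(-0.013), np.float64(-0.005), np.float64(-0.006), np.float64(-0.008), np.float64(0.003)]
0.28 [ 0.547 -0.063] 0.145 [np.float64(-0.006), np.float64(0.001), np.float64(-0.001), np.float64(-0.005), np.float64(-0.003)]
```

Run:
```python
from h import *
S=robot.get_calibration("scene")
f=lambda p:((proj(S,p)-[200,100])*2.5).round()
print("cam",f([.465,-.290,.294]),"body bottom",f([.532,-.3155,.21]),"body+.1",f([.532,-.3155,.31]), "mid mount",f([.5,-.30,.294]))
w=cv2.imread("pics/w3.png");cv2.imwrite("pics/v4.png",w[:,300:])
```

```text
cam [263.  96.] body bottom [251. 151.] body+.1 [242.  26.] mid mount [248.  71.]
```

View pics/v4.png

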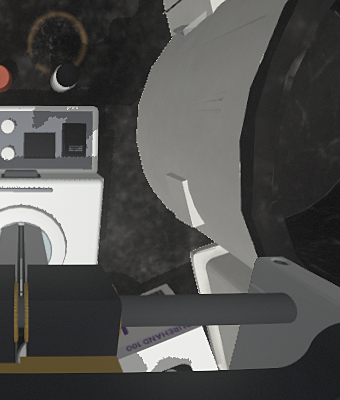

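The wrist view shows the rocker at (374,140) and the tub rim's black edge from about (548,90) to (542,170), well to the right of the machine. I'll check the rim clearance before going down.

Run:
```python
from h import *
c=np.load("w3.npy",allow_pickle=True).item()
a=-.365;R=np.array([[np.cos(a),np.sin(a),0],[-np.sin(a),np.cos(a),0],[0,0,1]])
for z in(.2,.24,.26,.28):
    for p in((580,20),(555,80),(541,150),(543,190)):
        q=onz(c,*p,z);print(z,p,q.round(3),(R@(q-[.5635,-.328,0])).round(3), round(np.hypot(*(q[:2]-[.518,-.25])),3))
```

```text
0.2 (580, 20) [ 0.467 -0.126  0.2  ] [-0.162  0.154  0.2  ] 0.134
0.2 (555, 80) [ 0.496 -0.147  0.2  ] [-0.128  0.145  0.2  ] 0.105
0.2 (541, 150) [ 0.536 -0.164  0.2  ] [-0.085  0.144  0.2  ] 0.088
0.2 (543, 190) [ 0.563 -0.167  0.2  ] [-0.058  0.15   0.2  ] 0.094
0.24 (580, 20) [ 0.467 -0.161  0.24 ] [-0.15   0.122  0.24 ] 0.103
0.24 (555, 80) [ 0.489 -0.177  0.24 ] [-0.123  0.114  0.24 ] 0.078
0.24 (541, 150) [ 0.521 -0.19   0.24 ] [-0.089  0.113  0.24 ] 0.06
0.24 (543, 190) [ 0.542 -0.193  0.24 ] [-0.068  0.119  0.24 ] 0.062
0.26 (580, 20) [ 0.467 -0.178  0.26 ] [-0.144  0.106  0.26 ] 0.088
0.26 (555, 80) [ 0.486 -0.192  0.26 ] [-0.121  0.099  0.26 ] 0.066
0.26 (541, 150) [ 0.513 -0.204  0.26 ] [-0.091  0.098  0.26 ] 0.047
0.26 (543, 190) [ 0.532 -0.206  0.26 ] [-0.073  0.103  0.26 ] 0.046
0.28 (580, 20) [ 0.467 -0.195  0.28 ] [-0.138  0.089  0.28 ] 0.075
0.28 (555, 80) [ 0.483 -0.207  0.28 ] [-0.118  0.084  0.28 ] 0.055
0.28 (541, 150) [ 0.506 -0.217  0.28 ] [-0.093  0.083  0.28 ] 0.035
0.28 (543, 190) [ 0.522 -0.219  0.28 ] [-0.078  0.087  0.28 ] 0.031
```

Emit:
carry_out(
  increments=[
    [255,[0,0,0],8],
    [255,[0,0,0],8],
    [255,[0,0,0],8],
    [255,[0,0,0],8],
    [255,[0,0,0],8],
    [255,[0,0,0],8],
    [255,[0,0,0],8],
    [255,[0,0,0],8],
  ],
)

```text
time: 7.25
tool_pos: [0.5314, -0.3147, 0.2132]
ee_rot: [-3.138, -0.004, 1.653]
wrist_force: [0.4, 0.2, -0.5]
width: 0.0001
finger_force: 0.0
```

Emit:
carry_out(
  increments=[
    [255,[0,0,0],8],
    [255,[0,0,0],8],
    [255,[0,0,0],8],
    [255,[0,0,0],2],
    [255,[16,-12,0],0],
    [255,[16,-12,0],0],
    [255,[16,-12,0],0],
    [255,[0,0,0],0],
  ],
)

```text
time: 8.05
tool_pos: [0.5148, -0.2554, 0.2141]
ee_rot: [-3.137, -0.002, 1.207]
wrist_force: [-0.2, -0.5, 0.1]
width: 0.0006
finger_force: 0.0
```

Emit:
carry_out(
  increments=[
    [255,[-2,0,30],0],
    [255,[0,0,30],0],
    [255,[0,0,25],0],
    [255,[0,0,15],0],
    [255,[0,0,8],0],
    [255,[0,0,0],0],
  ],
)

```text
time: 8.65
tool_pos: [0.5145, -0.2594, 0.1069]
ee_rot: [-3.139, -0.001, 1.205]
wrist_force: [0.5, -0.5, -0.2]
width: 0.0008
finger_force: 0.0
```

Emit:
carry_out(
  increments=[
    [255,[3,0,5],0],
    [255,[0,0,5],0],
    [255,[0,0,4],0],
    [255,[0,0,0],0],
  ],
)

```text
time: 9.05
tool_pos: [0.5161, -0.2565, 0.0942]
ee_rot: [-3.141, -0.0, 1.206]
wrist_force: [0.2, -0.3, 0.4]
width: 0.0002
finger_force: 0.0
```

Emit:
carry_out(
  increments=[
    [255,[0,0,1.5],0],
    [255,[0,0,1.5],0],
    [255,[0,0,0],0],
  ],
)

```text
time: 9.35
tool_pos: [0.5169, -0.257, 0.0926]
ee_rot: [3.139, 0.0, 1.206]
wrist_force: [-0.1, 0.9, 4.1]
width: 0.0004
finger_force: 1.9
```

Contact at tip z ≈ 0.079. I'll press on about 4–5 mm.

Emit:
carry_out(
  increments=[
    [255,[0,0,1.5],0],
    [255,[0,0,1.5],0],
    [255,[0,0,0],0],
  ],
)

```text
time: 9.65
tool_pos: [0.5158, -0.2566, 0.0881]
ee_rot: [-3.14, 0.0, 1.205]
wrist_force: [0.1, 0.0, -1.4]
width: 0.0001
finger_force: 0.0
```

Emit:
carry_out(
  increments=[
    [255,[0,0,1.5],0],
    [255,[0,0,1],0],
    [255,[0,0,0],0],
  ],
)

```text
time: 9.95
tool_pos: [0.5158, -0.2566, 0.0877]
ee_rot: [-3.141, 0.0, 1.206]
wrist_force: [-3.2, 0.9, 10.8]
width: 0.0004
finger_force: 5.2
```

Emit:
carry_out(
  increments=[
    [255,[0,0,-5],0],
    [255,[0,0,-20],0],
    [255,[0,0,-25],0],
    [255,[-27,-3,0],0],
    [255,[-27,-3,0],0],
    [255,[-27,-3,0],0],
    [255,[-26,-3,0],0],
    [255,[0,0,0],0],
  ],
)

```text
time: 10.75
tool_pos: [0.4645, -0.3543, 0.1344]
ee_rot: [-3.138, 0.0, 1.202]
wrist_force: [0.3, -0.1, -0.1]
width: 0.0004
finger_force: 0.0
```

Run:
```python
from h import *
s=robot.snapshot("scene");w=robot.snapshot("wrist");o=robot.get_obs();p=o["tool_pos"]-[.5635,-.328,0]
a=-.365;R=np.array([[np.cos(a),np.sin(a),0],[-np.sin(a),np.cos(a),0],[0,0,1]]);print(o["time"],R@p,o["wrist_force"])
v=np.zeros((600,800,3),np.uint8);v[:450,:330]=cv2.resize(s[130:280,255:365],(330,450));v[:293,331:800]=cv2.resize(w,(469,293));cv2.imwrite("pics/v5.png",v[:450])
```

```text
10.85 [-0.08248152 -0.05710595  0.1347696 ] [ 0.50732701 -0.03870479 -0.58187387]
```

View pics/v5.png

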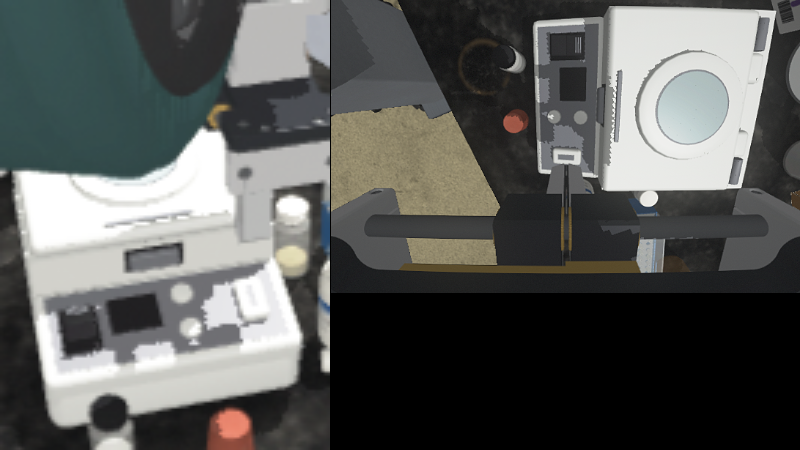

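The lid is still shut and the fingers stand over the key at (567,157). Going down.

Emit:
carry_out(
  increments=[
    [255,[0,0,20],0],
    [255,[0,0,13],0],
    [255,[0,0,6],0],
    [255,[0,0,0],0],
  ],
)

```text
time: 11.25
tool_pos: [0.4663, -0.3509, 0.0952]
ee_rot: [-3.138, -0.002, 1.207]
wrist_force: [-0.0, -0.1, 0.6]
width: 0.0
finger_force: 0.0
```

Emit:
carry_out(
  increments=[
    [255,[0,0,2],0],
    [255,[0,0,2],0],
    [255,[0,0,2],0],
    [255,[0,0,0],0],
  ],
)

```text
time: 11.65
tool_pos: [0.4668, -0.3523, 0.091]
ee_rot: [3.142, -0.0, 1.205]
wrist_force: [-0.1, -0.6, 0.1]
width: 0.0002
finger_force: 0.0
```

Emit:
carry_out(
  increments=[
    [255,[0,0,1.5],0],
    [255,[0,0,1.5],0],
    [255,[0,0,0],0],
  ],
)

```text
time: 11.95
tool_pos: [0.4666, -0.3522, 0.0877]
ee_rot: [-3.141, -0.0, 1.205]
wrist_force: [0.5, -0.4, -0.5]
width: 0.0006
finger_force: 0.0
```

Emit:
carry_out(
  increments=[
    [255,[0,0.2,1],0],
    [255,[0,0.2,1],0],
    [255,[0,0,0],0],
  ],
)

```text
time: 12.25
tool_pos: [0.4672, -0.3525, 0.0862]
ee_rot: [3.141, -0.0, 1.205]
wrist_force: [-0.3, -0.1, 2.6]
width: 0.0
finger_force: 1.0
```

Emit:
carry_out(
  increments=[
    [255,[0,0.2,1],0],
    [255,[0,0.2,1],0],
    [255,[0,0,0],0],
  ],
)

```text
time: 12.55
tool_pos: [0.4675, -0.3527, 0.0842]
ee_rot: [3.141, 0.0, 1.206]
wrist_force: [-1.6, -0.5, 3.3]
width: 0.0007
finger_force: 1.6
```

Emit:
carry_out(
  increments=[
    [255,[0,0.2,1],0],
    [255,[0,0,0],0],
  ],
)

```text
time: 12.75
tool_pos: [0.4677, -0.3527, 0.0831]
ee_rot: [3.141, 0.0, 1.205]
wrist_force: [-1.0, 0.7, 3.6]
width: 0.0005
finger_force: 2.0
```

Emit:
carry_out(
  increments=[
    [255,[0,0.2,1],0],
    [255,[0,0,0],0],
  ],
)

```text
time: 12.95
tool_pos: [0.4678, -0.3528, 0.0829]
ee_rot: [3.141, 0.0, 1.206]
wrist_force: [-2.3, 1.8, 6.3]
width: 0.0005
finger_force: 3.5
```

Emit:
carry_out(
  increments=[
    [255,[0,0,1],0],
    [255,[0,0,0],0],
  ],
)

```text
time: 13.15
tool_pos: [0.4678, -0.3528, 0.0828]
ee_rot: [3.141, 0.0, 1.206]
wrist_force: [-3.2, 2.7, 8.9]
width: 0.0009
finger_force: 5.2
```

The key is home: the tip has stopped and the force is 9 N against a 4.1 N spring. One last look before handing in.

Run:
```python
from h import *
s=robot.snapshot("scene");o=robot.get_obs();print(o["time"],o["tool_pos"],o["wrist_force"])
t=robot.snapshot("top")
cv2.imwrite("pics/v6.png",np.hstack([cv2.resize(s[130:280,255:365],(396,540),interpolation=2),cv2.resize(t[150:285,220:320],(400,540),interpolation=2)]))
```

```text
13.2 [ 0.46787188 -0.35279765  0.08282639] [-3.5950381   2.14258112 10.50842295]
```

View pics/v6.png

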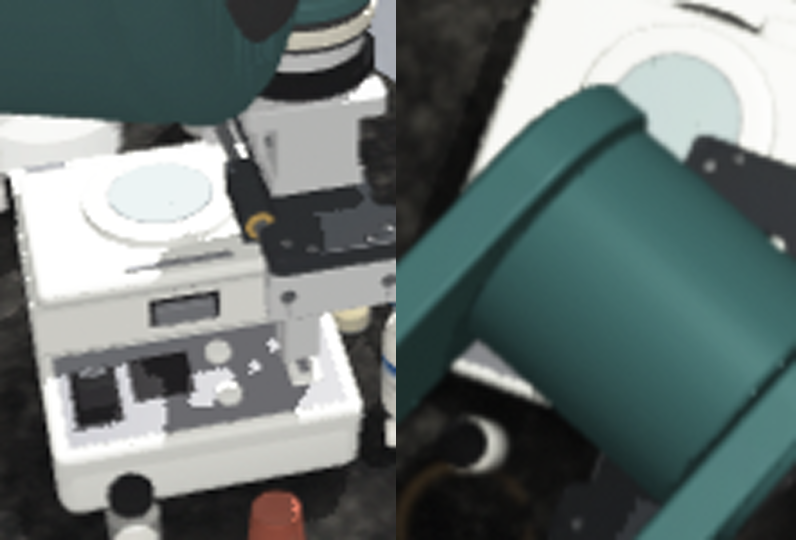

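The scene crop shows the lid shut, the fingers on the key at (300,370) and the vial and stopper standing as before. I'm handing in while the key is held down.

```bash
python3 -c "
from bench import robot
print(robot.close_job())"
```

```text
the job is handed in; nothing more can be done
None
```

I shut the lid until it latched, snapped the rocker over, pressed the short-spin key to its stop, and handed in at about 13 s with the key held at roughly 10 N. The latch was judged from pictures and the rocker from the drop in force; the hand-in returned no verdict.

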